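# Get the salt and pepper out from behind the oil and vinegar

## Robot

A 6-joint arm with a two-finger parallel gripper is mounted at the origin on a cart in front of the work surface, level with it; the furniture and walls round the work are solid. World frame = base frame: x ahead of the robot, y to its left, z up, the work surface at z = 0. Lengths are in m, angles in degrees, forces in N, time in s.
With the tool pointing down it reaches from about 0.375 to 0.9 m from the base axis. Payload 3.1 kg.
Tool frame: the origin (TCP) lies at the very end of the fingers, on their centre line; the grasp point (between the pads) lies 19 mm behind it (grasp_offset is the distance from the TCP to the grasp point, in m); z points along the fingers, y is the direction in which the jaws open and shut (so a half turn about z gives the same grasp; the last joint's range is limited). The gripper opens to 87 mm and grips with 3 to 60 N. Pads are 19 mm wide; open, the fingers measure 117 mm over their backs; the gripper's body (75 mm by 190 mm) begins 51 mm behind the grasp point.
Start: joints at [-81.331, 30.224, 82.088, -0, 67.689, -10.227], TCP at [0.202, -0.591, 0.223] pointing down, gripper open.
Joint ranges: [-176.69, 176.69], [-43.24, 126.21], [12.49, 139.97], [-82, 262], [0, 151.66], [-163.58, 163.58]. Speed limits (degrees/s): [159.86, 159.86, 180, 180, 180, 180].

## Interface

Orientations are given as a 3x3 rotation matrix whose columns are the frame's x, y, z axes.
In Python, from rig import * gives the robot as it stands. The module is installed in compiled form; this text tells all that it offers.
- The arm moves only by the tool play_rows, never from a script. Its argument "plan" is a list that holds one entry, the list of rows, each a list of 7 numbers: the shift along the world's x, y, z each as a share of 5 cm, from -1 to 1, then the turn, a rotation vector about the world's x, y, z each as a share of pi rad, from -1 to 1, then the gripper's target within -1 to 1 (fully open at 1, half-way at 0, shut at -1). A call has 1 to 12 rows; each row shifts and turns the commanded pose from where the row before left it; what a row does not reach is not made up. A row lasts 1/10 s, in which the tool goes at most 50 mm and 8.59 degrees, less where a joint would pass 70% of its speed; a pose out of reach is approached as far as the arm can. A call with a number of a shift or a turn outside -1 to 1 is refused whole. A call with a gripper value outside its range is refused whole. The fingers move at their own pace and stop on an object; the grip force is fixed at half the most. Time passes only in rows, so rows that do not move let the fingers close. It gives the time, the measured TCP pose, the force and the opening at its end, in the units of the state.
- read_state(): the state, without advancing time (a new reading comes with each control period).
- capture(name): name is "side" or "top"; returns the picture (420x560x3 uint8, red, green, blue); there is no depth.
- camera_params(name): a dict with "intrinsics" (3x3 intrinsics, pixels), "R" (3x3) and "t" (3): a world point X has camera coordinates R X + t. Camera axes: x right, y down, z forward; pixel columns grow to the right and rows downward; lengths in m; the calibration is good to about 2 mm. A picture is of the moment at which its call begins. camera_params takes no time and is no camera call.
- hand_in(): hands the job in, once; it reports no verdict.
The state is a dict: "time_s": time; "joint_positions": joint angles; "qvel": joint speeds; "tau": joint torques, N m; "position": TCP position; "tcp_rot": TCP orientation; "force": force on the tool from outside, world axes, zero at the start; "moment": the same for the moment, N m; "opening": opening from 0.0 (shut) to 1.0 (fully open).
Only numpy, scipy, OpenCV 4.12 (cv2) and the standard library are available. Lean on these libraries where they do the work, as an engineer would, in place of code of your own. Each camera call takes 0.05 s, during which the arm holds its last target. There are 200 camera calls.

## Task

The salt shaker and the pepper mill are wanted for the table, but they stand in the back of the condiment caddy behind the oil and vinegar bottles. First lift both bottles out and stand them on the chopping board, then put the pepper mill and the salt shaker upright in the cruet stand, each fully down in the well that fits it, and finally put each bottle back in the very bay of the caddy that it came from. Keep everything upright and leave the other things on the range and worktop where they are.

Things in the scene. Friction and masses are not known exactly. Their poses are not given: they have to be found in the camera images.
- oil_bottle: Loose oil bottle of green glass, square, 58x58 mm, 215 mm tall, 0.3 to 0.6 kg. Origin: centre of its underside, z up, x and y square to its flats. Body up to 140 mm, then a taper and neck; the dark round cap, 30 mm across from 173 to 215 mm up, is the place to grip from above. Starts in one of the caddy's front bays (left or right varies).
- vinegar_bottle: Loose vinegar bottle of amber glass, round, 60 mm across, 195 mm tall, 0.25 to 0.55 kg. Origin: centre of its underside, z up. Body up to 116 mm, then a taper and neck; the round cork stopper, 30 mm across from 155 to 192 mm up, is the place to grip from above. Starts in the other front bay of the caddy.
- pepper_mill: Loose turned wooden pepper mill, 58 mm across the foot, 170 mm tall, about 0.18 kg. Origin: centre of its underside, z up. The round head, about 49 mm across from 123 to 159 mm up, is the place to grip. Starts in one of the caddy's two rear bays (left or right varies); it is taller than the salt shaker beside it.
- salt_shaker: Loose salt shaker, clear with a pale domed top, 44 mm across up to 74 mm, top 34 mm across up to 90 mm, about 0.1 kg. Origin: centre of its underside, z up. It starts in the other rear bay of the caddy.
- caddy: Stepped oak condiment caddy, fixed, turned up to 0.3 rad, 166x176 mm, steel rails (front 51, rear 70, rear knobs 77 mm high). Origin: on the worktop below the step; +x to the rear bays, +y left. Front bays: floor z = 12 mm, centres x = -39, y = +-40, 75x75 mm inside, divider 39 mm high; rear bays on the step: floor z = 47 mm, centres x = +36, y = +-40, 62 (x) by 75 mm. Bottles stand square to it.
- board: White chopping board, 210 (x) by 300 (y) mm, 10 mm thick, lying fixed to the left or right of the caddy, its long side running left to right. Origin: centre of its underside; its top is at z = 10 mm. The hand slot near one short end is solid for what stands on it.
- cruet_stand: Cruet stand, fixed: oak block 100 (x) by 216 (y) mm, 24 mm high, turned any way, on the side of the caddy away from the board. Origin: centre of its underside. Two round wells 12 mm deep (floors at z = 12 mm): the wide one, 70 mm across, at y = +54 mm fits the mill; the narrow one, 56 mm across, at y = -54 mm fits the salt shaker. A steel knob, top at 54 mm, between them.
- honey_jar: Bystander: honey jar with a yellow lid, 64 mm across, 87 mm tall, at the back of the range top. Origin: centre of its underside. Leave it alone.
- spice_jar: Bystander: spice jar with a yellow cap, 45 mm across, 100 mm tall, at the back of the range top. Origin: centre of its underside. Leave it alone.
- mug: Bystander: striped mug, 86x120x90 mm, on the worktop at the left. Origin: under its middle. Leave it alone.

How it is judged:
By the outcome, as a careful person would: the job done as asked, in the order asked, and still so for the second after the job is handed in, with the robot touching nothing.
It also fails if it takes over 128 s, if anything falls off the work surface, if the arm or the gripper's body presses on something with over 40 N, if the wrist force passes 120 N, or if a joint passes its speed limit or range.

## Working session

There is one attempt and no reset: what is moved stays moved. The work goes in short steps, Python scripts to look and compute and a tool call to move; the robot and the scene stay as the last step left them, time stands still between calls to the robot, and variables do not carry over. Pictures are saved under pics/ and viewed, about 12 in all and at most 16, crops included, and the job is handed in when it is done.

Besides the shell and the picture viewer there is one more tool, called after "Call:" by a JSON object that holds its "api" and its "payload". play_rows: Moves the arm, as the interface text tells. Its arguments: {"type":"object","properties":{"plan":{"type":"array"}},"required":["plan"]}

```bash
mkdir -p pics; python3 - <<'E'
from rig import *
import cv2,numpy as np
s=read_state(); print(s['time_s'],s['position'],np.round(s['tcp_rot'],3).tolist(),s['opening'])
for n in('top','side'):
    cv2.imwrite(f'pics/{n}0.png',capture(n)[:,:,::-1]); p=camera_params(n); print(n,np.round(p['intrinsics'],1).tolist(),np.round(p['R'],3).tolist(),np.round(p['t'],3).tolist(), (-p['R'].T@p['t']).round(3) if hasattr(p['R'],'T') else '')
E
```

```text
0.0 [ 0.20231979 -0.59057308  0.22156439] [[0.946, 0.324, -0.0], [0.324, -0.946, 0.002], [0.0, -0.002, -1.0]] 0.9999594818850804
top [[422.4, 0.0, 280.7], [0.0, 422.4, 203.6], [0.0, 0.0, 1.0]] [[-0.002, -1.0, -0.002], [-0.989, 0.003, -0.147], [0.147, 0.001, -0.989]] [0.118, 0.635, 1.348] [0.43  0.114 1.427]
side [[430.7, 0.0, 284.9], [0.0, 430.7, 213.4], [0.0, 0.0, 1.0]] [[-0.886, -0.464, -0.009], [-0.299, 0.587, -0.752], [0.354, -0.664, -0.659]] [0.623, 0.174, 1.269] [0.155 1.03  0.972]
```

View pics/top0.png

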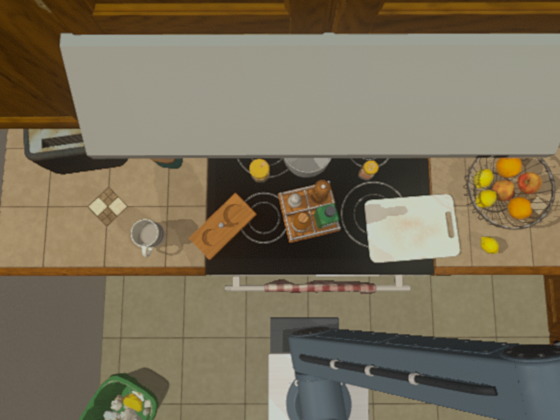

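View pics/side0.png

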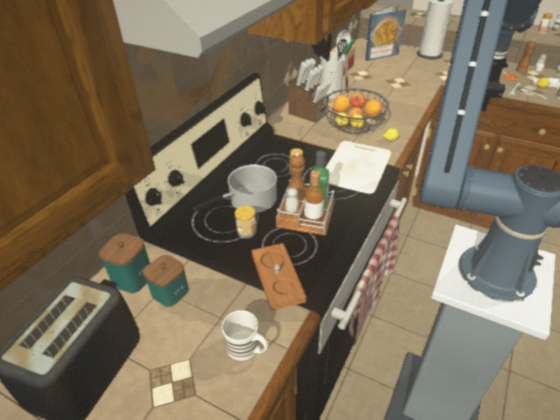

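```bash
python3 - <<'E'
import cv2
a=cv2.imread('pics/top0.png')[165:275,185:345]; cv2.imwrite('pics/topc.png',cv2.resize(a,None,fx=5,fy=5,interpolation=cv2.INTER_CUBIC))
a=cv2.imread('pics/side0.png')[130:310,230:400]; cv2.imwrite('pics/sidec.png',cv2.resize(a,None,fx=3.3,fy=3.3,interpolation=cv2.INTER_CUBIC))
E
```

```text
(no output)
```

View pics/topc.png

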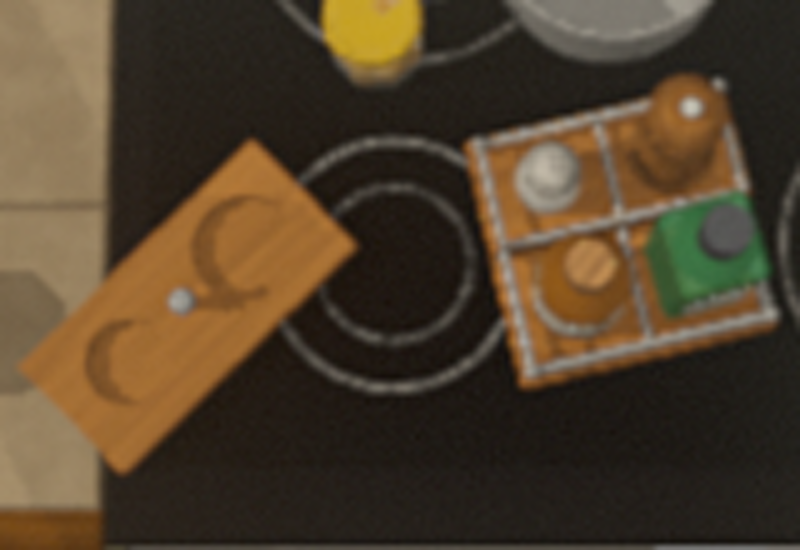

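View pics/sidec.png

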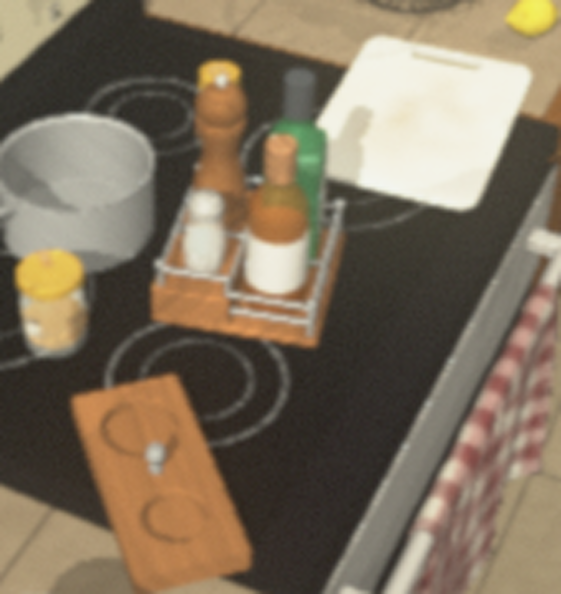

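```bash
cat > h.py <<'E'
from rig import *
import numpy as np, cv2
from scipy.optimize import least_squares
def proj(n,X):
    p=camera_params(n); c=np.asarray(p['R'])@np.asarray(X,float)+p['t']; q=np.asarray(p['intrinsics'])@c; return q[:2]/q[2]
def back(n,uv,z):
    p=camera_params(n); R=np.asarray(p['R']); C=-R.T@p['t']; d=R.T@np.linalg.inv(p['intrinsics'])@[uv[0],uv[1],1]
    return (C+d*(z-C[2])/d[2])[:2]
def T(u,v): return np.array([(u+.5)/5-.5+185,(v+.5)/5-.5+165])
def S(u,v): return np.array([(u+.5)/3.3-.5+230,(v+.5)/3.3-.5+130])
def tri(a,b):
    f=lambda X: np.r_[proj('top',X)-a,proj('side',X)-b]
    r=least_squares(f,[.6,0,.3]); return r.x,np.abs(r.fun).max()
E
python3 - <<'E'
from h import *
for n,t,s,z in [('oil',T(727,228),S(300,75),.215),('vin',T(592,260),S(281,142),.192),('mill',T(691,106),S(221,80),.168),('salt',T(549,165),S(206,195),.09),('cknob',T(180,298),S(156,446),.054),('kRL',T(478,143),S(158,266),.077),('kRR',T(719,84),S(0,0),.077),('fL',T(530,372),S(320,320),.051),('fR',T(772,318),S(341,204),.051),
 ('c1',T(252,139),S(73,398),.024),('c2',T(357,243),S(178,376),.024),('c3',T(124,470),S(250,553),.024),('c4',T(20,368),S(0,0),.024),
 ('b1',(366,203),S(375,36),.01),('b2',(456,195),S(531,72),.01),('b3',(459,259),S(465,210),.01),('b4',(370,262),S(317,180),.01)]:
    print(n,back('top',t,z).round(4),back('side',s,z).round(4))
print('hood',tri(np.array([88,157]),np.array([205,43])))
s=read_state();print(proj('top',s['position']),proj('side',s['position']))
E
```

```text
oil [ 0.5905 -0.0269] [ 0.5974 -0.0462]
vin [0.5748 0.0502] [0.5805 0.0327]
mill [ 0.6714 -0.012 ] [ 0.6929 -0.0682]
salt [0.6482 0.0719] [0.6656 0.0192]
cknob [0.5667 0.3122] [0.5657 0.3114]
kRL [0.6649 0.1174] [0.664  0.1245]
kRR [ 0.7034 -0.0396] [ 1.0759 -0.2287]
fL [0.5181 0.084 ] [0.5045 0.0974]
fR [ 0.5529 -0.0742] [ 0.5557 -0.0756]
c1 [0.6772 0.27  ] [0.6755 0.2708]
c2 [0.6064 0.1987] [0.6025 0.2014]
c3 [0.456  0.3513] [0.4535 0.3566]
c4 [0.5233 0.4219] [ 1.1304 -0.3032]
b1 [ 0.642  -0.1733] [ 0.6689 -0.4624]
b2 [ 0.6687 -0.4801] [ 0.4678 -0.4709]
b3 [ 0.4529 -0.4764] [ 0.45   -0.1759]
b4 [ 0.4438 -0.1803] [ 0.6141 -0.1525]
hood (array([0.615663  , 0.44767274, 0.7144643 ]), np.float64(1.6786650605103262))
[538.72795811 349.73817336] [479.18468851 104.71800265]
```

```bash
python3 - <<'E'
from h import *
for n,t,s,z in [('oil',T(727,230),S(300,75),.227),('vin',T(592,262),S(281,142),.206),('mill',T(691,106),S(221,80),.216),('salt',T(549,168),S(206,195),.137)]:
    print(n,back('top',t,z).round(4),back('side',s,z).round(4))
E
```

```text
oil [ 0.5878 -0.0255] [ 0.5904 -0.0291]
vin [0.572  0.0509] [0.5728 0.0506]
mill [ 0.6622 -0.0072] [ 0.6608 -0.0027]
salt [0.6386 0.0734] [0.6384 0.073 ]
```

Call:
{"api": "play_rows", "payload": {"plan": [[[0.3,0.5,0.3,0,0,0,0.15],[0.48,0.7,0.3,0,0,0,0.15],[0.48,0.7,0.3,0,0,0,0.15],[0.48,0.7,0.3,0,0,0,0.15],[0.48,0.7,0.3,0,0,0,0.15],[0.48,0.7,0.1,0,0,0,0.15],[0.48,0.7,0,0,0,0,0.15],[0.48,0.7,0,0,0,0,0.15],[0.48,0.7,0,0,0,0,0.15],[0.48,0.7,0,0,0,0,0.15],[0.48,0.7,0,0,0,0,0.15],[0.48,0.7,0,0,0,0,0.15]]]}}

```text
time_s: 1.3
position: [0.4819, -0.1796, 0.3023]
tcp_rot: [[0.946, 0.324, -0.001], [0.324, -0.946, 0.0], [-0.0, -0.0, -1.0]]
force: [0.1, -0.6, -0.4]
opening: 0.58
```

Call:
{"api": "play_rows", "payload": {"plan": [[[0.48,0.7,0,0,0,0,0.15],[0.48,0.7,0,0,0,0,0.15],[0.48,0.7,0,0,0,0,0.15],[0.4,0.6,0,0,0,0,0.15],[0.3,0.36,0,0,0,0,0.15],[0,0,0,0,0,0,0.15]]]}}

```text
time_s: 1.9
position: [0.5896, -0.0257, 0.3019]
tcp_rot: [[0.945, 0.328, 0.0], [0.328, -0.945, 0.001], [0.0, -0.001, -1.0]]
force: [-0.5, -0.7, 0.2]
opening: 0.578
```

```bash
cat > look.py <<'E'
from h import *
import sys
nm=sys.argv[1]; out=[]
s=read_state(); p=s['position']; print(p,s['time_s'])
c=[tuple(map(float,a.split(','))) for a in sys.argv[2:4]] # centres top, side
for n,(u,v) in zip(('top','side'),c):
    im=np.ascontiguousarray(capture(n)[:,:,::-1]); u=int(u);v=int(v)
    a=im[v-50:v+50,u-45:u+45]; out.append(cv2.resize(a,None,fx=4.4,fy=4.4,interpolation=cv2.INTER_CUBIC)); print(n,'off',u-45,v-50,'tcp',((proj(n,p)-[u-45,v-50])*4.4).round())
cv2.imwrite(f'pics/{nm}.png',np.hstack(out))
E
python3 look.py a1 320,200 320,180
```

```text
[ 0.58963032 -0.02565541  0.30185032] 1.9
top off 275 150 tcp [256. 248.]
side off 275 130 tcp [204.   9.]
```

View pics/a1.png

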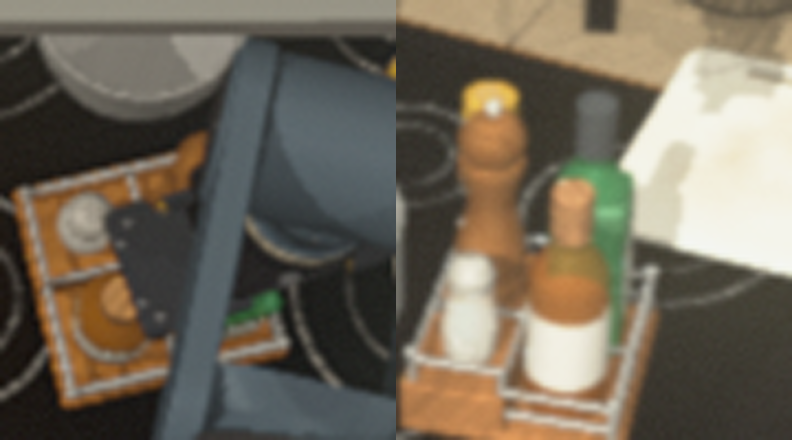

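Call:
{"api": "play_rows", "payload": {"plan": [[[0,0,-0.4,0,0,0,0.15],[0,0,-0.5,0,0,0,0.15],[0,0,-0.5,0,0,0,0.15],[0,0,-0.5,0,0,0,0.15],[0,0,-0.4,0,0,0,0.15],[0,0,0,0,0,0,0.15],[0,0,0,0,0,0,-1],[0,0,0,0,0,0,-1],[0,0,0,0,0,0,-1],[0,0,0,0,0,0,-1],[0,0,0,0,0,0,-1]]]}}

```text
time_s: 3.1
position: [0.5889, -0.0277, 0.1888]
tcp_rot: [[0.946, 0.324, 0.002], [0.324, -0.946, 0.001], [0.002, -0.0, -1.0]]
force: [-1.2, 2.2, 5.4]
opening: 0.342
```

Call:
{"api": "play_rows", "payload": {"plan": [[[0,0,0.1,0,0,0,-1],[0,0,0.3,0,0,0,-1],[0,0,0.4,0,0,0,-1],[0,0,0.4,0,0,0,-1],[0,0,0.4,0,0,0,-1],[0,0,0.4,0,0,0,-1],[0,0,0.3,0,0,0,-1],[0,0,0.1,0,0,0,-1],[0,0,0,0,0,0,-1]]]}}

```text
time_s: 4.0
position: [0.5882, -0.0285, 0.3073]
tcp_rot: [[0.946, 0.324, -0.0], [0.324, -0.946, -0.001], [-0.001, 0.0, -1.0]]
force: [-0.1, 0.4, -5.5]
opening: 0.334
```

Call:
{"api": "play_rows", "payload": {"plan": [[[-0.02,-0.2,0,0,0,0,-1],[-0.04,-0.4,0,0,0,0,-1],[-0.06,-0.6,0,0,0,0,-1],[-0.07,-0.7,0,0,0,0,-1],[-0.07,-0.7,0,0,0,0,-1],[-0.07,-0.7,0,0,0,0,-1],[-0.07,-0.7,0,0,0,0,-1],[-0.07,-0.7,0,0,0,0,-1],[-0.07,-0.7,0,0,0,0,-1],[-0.07,-0.7,0,0,0,0,-1],[-0.05,-0.5,0,0,0,0,-1],[-0.02,-0.24,0,0,0,0,-1]]]}}

```text
time_s: 5.2
position: [0.5526, -0.3736, 0.3054]
tcp_rot: [[0.947, 0.321, -0.003], [0.321, -0.947, 0.0], [-0.003, -0.001, -1.0]]
force: [0.3, 0.3, -5.2]
opening: 0.335
```

Call:
{"api": "play_rows", "payload": {"plan": [[[0,0,-0.2,0,0,0,-1],[0,0,-0.4,0,0,0,-1],[0,0,-0.5,0,0,0,-1],[0,0,-0.5,0,0,0,-1],[0,0,-0.4,0,0,0,-1],[0,0,-0.2,0,0,0,-1],[0,0,-0.1,0,0,0,-1],[0,0,0,0,0,0,-1]]]}}

```text
time_s: 6.0
position: [0.5545, -0.3693, 0.192]
tcp_rot: [[0.946, 0.325, -0.001], [0.325, -0.946, 0.001], [-0.0, -0.001, -1.0]]
force: [0.1, 0.4, -5.1]
opening: 0.341
```

Call:
{"api": "play_rows", "payload": {"plan": [[[0,0,-0.05,0,0,0,-1],[0,0,-0.04,0,0,0,-1],[0,0,-0.03,0,0,0,-1],[0,0,0,0,0,0,-1]]]}}

```text
time_s: 6.4
position: [0.5547, -0.3706, 0.1874]
tcp_rot: [[0.946, 0.324, 0.001], [0.324, -0.946, -0.001], [0.001, 0.001, -1.0]]
force: [-0.1, 0.4, -3.6]
opening: 0.335
```

Call:
{"api": "play_rows", "payload": {"plan": [[[0,0,-0.03,0,0,0,-1],[0,0,0,0,0,0,-1],[0,0,0,0,0,0,0.15],[0,0,0,0,0,0,0.15],[0,0,0,0,0,0,0.15],[0,0,0.4,0,0,0,0.15],[0,0,0.6,0,0,0,0.15],[0,0,0.6,0,0,0,0.15],[0,0,0.5,0,0,0,0.15]]]}}

```text
time_s: 7.3
position: [0.5548, -0.3708, 0.2915]
tcp_rot: [[0.946, 0.324, 0.001], [0.324, -0.946, -0.001], [0.001, 0.002, -1.0]]
force: [-0.0, 0.5, 0.6]
opening: 0.575
```

Call:
{"api": "play_rows", "payload": {"plan": [[[0,0.4,0,0,0,0,0.15],[0.04,0.7,0,0,0,0,0.15],[0.03,0.8,0,0,0,0,0.15],[0.03,0.8,0,0,0,0,0.15],[0.03,0.8,0,0,0,0,0.15],[0.03,0.8,0,0,0,0,0.15],[0.03,0.8,0,0,0,0,0.15],[0.03,0.8,0,0,0,0,0.15],[0.03,0.8,0,0,0,0,0.15],[0.03,0.8,0,0,0,0,0.15],[0.03,0.6,0,0,0,0,0.15],[0.03,0.33,0,0,0,0,0.15]]]}}

```text
time_s: 8.5
position: [0.5713, 0.0536, 0.29]
tcp_rot: [[0.945, 0.326, 0.0], [0.326, -0.945, 0.0], [0.0, -0.0, -1.0]]
force: [-0.6, -0.8, -0.2]
opening: 0.577
```

Call:
{"api": "play_rows", "payload": {"plan": [[[0,0,-0.3,0,0,0,0.15],[0,0,-0.5,0,0,0,0.15],[0,0,-0.5,0,0,0,0.15],[0,0,-0.5,0,0,0,0.15],[0,0,-0.4,0,0,0,0.15],[0,0,-0.2,0,0,0,0.15],[0,0,0,0,0,0,-1],[0,0,0,0,0,0,-1],[0,0,0,0,0,0,-1],[0,0,0,0,0,0,-1],[0,0,0,0,0,0,-1]]]}}

```text
time_s: 9.6
position: [0.5721, 0.0516, 0.1713]
tcp_rot: [[0.946, 0.324, 0.002], [0.324, -0.946, 0.0], [0.002, 0.0, -1.0]]
force: [-0.2, 1.7, 3.9]
opening: 0.336
```

Call:
{"api": "play_rows", "payload": {"plan": [[[0,0,0.1,0,0,0,-1],[0,0,0.3,0,0,0,-1],[0,0,0.4,0,0,0,-1],[0,0,0.4,0,0,0,-1],[0,0,0.4,0,0,0,-1],[0,0,0.4,0,0,0,-1],[0,0,0.3,0,0,0,-1],[0,0,0.1,0,0,0,-1],[0,0,0,0,0,0,-1]]]}}

```text
time_s: 10.5
position: [0.5713, 0.0511, 0.2902]
tcp_rot: [[0.946, 0.324, 0.0], [0.324, -0.946, -0.0], [0.0, 0.001, -1.0]]
force: [0.4, 0.9, -3.4]
opening: 0.337
```

Call:
{"api": "play_rows", "payload": {"plan": [[[-0.03,-0.2,0,0,0,0,-1],[-0.03,-0.4,0,0,0,0,-1],[-0.03,-0.5,0,0,0,0,-1],[-0.03,-0.6,0,0,0,0,-1],[-0.03,-0.6,0,0,0,0,-1],[-0.03,-0.6,0,0,0,0,-1],[-0.03,-0.6,0,0,0,0,-1],[-0.03,-0.6,0,0,0,0,-1],[-0.03,-0.6,0,0,0,0,-1],[-0.03,-0.6,0,0,0,0,-1],[-0.03,-0.4,0,0,0,0,-1],[0,-0.32,0,0,0,0,-1]]]}}

```text
time_s: 11.7
position: [0.5538, -0.2512, 0.2888]
tcp_rot: [[0.947, 0.323, -0.002], [0.323, -0.947, 0.001], [-0.002, -0.002, -1.0]]
force: [0.7, -0.1, -4.4]
opening: 0.334
```

Call:
{"api": "play_rows", "payload": {"plan": [[[0,0,-0.2,0,0,0,-1],[0,0,-0.4,0,0,0,-1],[0,0,-0.5,0,0,0,-1],[0,0,-0.5,0,0,0,-1],[0,0,-0.4,0,0,0,-1],[0,0,-0.2,0,0,0,-1],[0,0,-0.1,0,0,0,-1],[0,0,-0.06,0,0,0,-1],[0,0,0,0,0,0,-1]]]}}

```text
time_s: 12.6
position: [0.5554, -0.2497, 0.1725]
tcp_rot: [[0.946, 0.324, 0.001], [0.324, -0.946, -0.0], [0.001, 0.001, -1.0]]
force: [0.7, 0.6, -3.8]
opening: 0.335
```

Call:
{"api": "play_rows", "payload": {"plan": [[[0,0,-0.04,0,0,0,-1],[0,0,-0.03,0,0,0,-1],[0,0,0,0,0,0,-1]]]}}

```text
time_s: 12.9
position: [0.5555, -0.2502, 0.1697]
tcp_rot: [[0.946, 0.324, 0.002], [0.324, -0.946, -0.001], [0.001, 0.002, -1.0]]
force: [-0.1, 0.7, 0.7]
opening: 0.335
```

Call:
{"api": "play_rows", "payload": {"plan": [[[0,0,0,0,0,0,0.15],[0,0,0,0,0,0,0.15],[0,0,0,0,0,0,0.15],[0,0,0.4,0,0,0,0.15],[0,0,0.6,0,0,0,0.15],[0,0,0.6,0,0,0,0.15],[0,0,0.6,0,0,0,0.15],[0,0,0.2,0,0,0,0.8]]]}}

```text
time_s: 13.7
position: [0.5566, -0.2509, 0.2922]
tcp_rot: [[0.946, 0.324, 0.006], [0.324, -0.946, -0.004], [0.004, 0.006, -1.0]]
force: [-0.4, -0.9, 0.0]
opening: 0.608
```

Call:
{"api": "play_rows", "payload": {"plan": [[[0.17,0.4,0,0,0,0,0.8],[0.3,0.7,0,0,0,0,0.8],[0.3,0.7,0,0,0,0,0.8],[0.3,0.7,0,0,0,0,0.8],[0.3,0.7,0,0,0,0,0.8],[0.3,0.7,0,0,0,0,0.8],[0.3,0.7,0,0,0,0,0.8],[0.14,0.29,0,0,0,0,0.8],[0,0,0,0,0,0,0.8]]]}}

```text
time_s: 14.6
position: [0.6606, -0.0033, 0.2873]
tcp_rot: [[0.945, 0.327, -0.001], [0.327, -0.945, 0.0], [-0.001, -0.001, -1.0]]
force: [-0.1, -0.8, -0.4]
opening: 0.901
```

```bash
python3 look.py a2 350,210 320,170
```

```text
[ 0.66056372 -0.00330706  0.2873314 ] 14.6
top off 305 160 tcp [83. 95.]
side off 275 120 tcp [97. 62.]
```

View pics/a2.png

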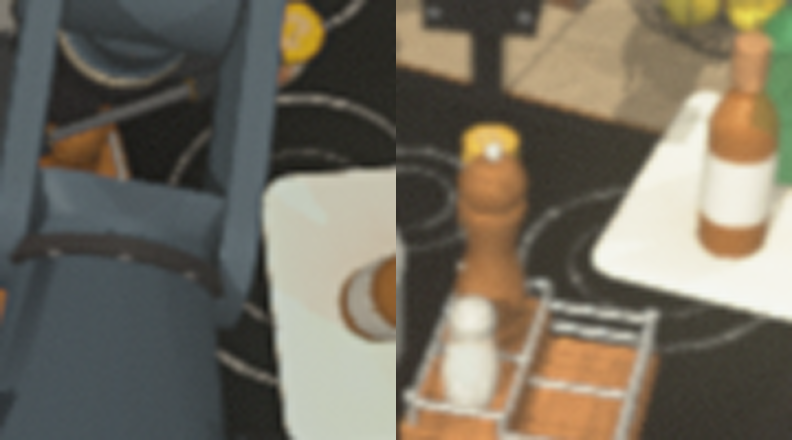

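Call:
{"api": "play_rows", "payload": {"plan": [[[0,0,-0.3,0,0,0,0.8],[0,0,-0.5,0,0,0,0.8],[0,0,-0.5,0,0,0,0.8],[0,0,-0.5,0,0,0,0.8],[0,0,-0.4,0,0,0,0.8],[0,0,-0.16,0,0,0,0.8],[0,0,0,0,0,0,-1],[0,0,0,0,0,0,-1],[0,0,0,0,0,0,-1],[0,0,0,0,0,0,-1],[0,0,0,0,0,0,-1]]]}}

```text
time_s: 15.8
position: [0.6611, -0.0056, 0.1717]
tcp_rot: [[0.946, 0.324, 0.002], [0.324, -0.946, -0.001], [0.002, 0.002, -1.0]]
force: [1.2, -1.1, 2.0]
opening: 0.54
```

Call:
{"api": "play_rows", "payload": {"plan": [[[0,0,0.1,0,0,0,-1],[0,0,0.3,0,0,0,-1],[0,0,0.4,0,0,0,-1],[0,0,0.4,0,0,0,-1],[0,0,0.4,0,0,0,-1],[0,0,0.4,0,0,0,-1],[0,0,0.4,0,0,0,-1],[0,0,0.1,0,0,0,-1],[0,0,0,0,0,0,-1]]]}}

```text
time_s: 16.7
position: [0.6606, -0.0052, 0.2963]
tcp_rot: [[0.946, 0.324, 0.001], [0.324, -0.946, -0.0], [0.001, 0.001, -1.0]]
force: [-0.5, 0.4, -2.3]
opening: 0.541
```

Call:
{"api": "play_rows", "payload": {"plan": [[[-0.06,0.3,0,0,0,0,-1],[-0.1,0.5,0,0,0,0,-1],[-0.12,0.6,0,0,0,0,-1],[-0.12,0.6,0,0,0,0,-1],[-0.12,0.6,0,0,0,0,-1],[-0.12,0.6,0,0,0,0,-1],[-0.12,0.6,0,0,0,0,-1],[-0.12,0.6,0,0,0,0,-1],[-0.12,0.6,0,0,0,0,-1],[-0.09,0.36,0,0,0,0,-1],[-0.04,0.2,0,0,0,0,-1]]]}}

```text
time_s: 17.8
position: [0.6022, 0.2747, 0.2942]
tcp_rot: [[0.945, 0.326, -0.003], [0.326, -0.945, -0.0], [-0.003, -0.0, -1.0]]
force: [0.7, -0.2, -1.6]
opening: 0.543
```

Call:
{"api": "play_rows", "payload": {"plan": [[[0,0,-0.3,0,0,0,-1],[0,0,-0.5,0,0,0,-1],[0,0,-0.5,0,0,0,-1],[0,0,-0.5,0,0,0,-1],[0,0,-0.4,0,0,0,-1],[0,0,-0.3,0,0,0,-1],[0,0,-0.1,0,0,0,-1],[0,0,0,0,0,0,-1]]]}}

```text
time_s: 18.6
position: [0.6038, 0.2723, 0.1648]
tcp_rot: [[0.946, 0.323, -0.001], [0.323, -0.946, -0.001], [-0.001, 0.0, -1.0]]
force: [-0.5, -1.0, -1.2]
opening: 0.54
```

```bash
python3 - <<'E'
from h import *
print(read_state()['position'])
im=capture('side')[:,:,::-1]; cv2.imwrite('pics/a3.png',cv2.resize(im[170:290,230:370],None,fx=5,fy=5,interpolation=cv2.INTER_CUBIC))
c=np.array([.566,.311]);d=np.array([.703,-.711])
th=np.linspace(0,2*np.pi,9)
for nm,p,z in (('well',c+.054*d,.024),('knob',c,.054),('mill foot',read_state()['position'][:2],read_state()['position'][2]-.124)):
    print(nm,((proj('side',[*p,z])-[230,170])*5).round())
E
```

```text
[0.60377925 0.27230556 0.16481201]
well [210. 443.]
knob [234. 473.]
mill foot [209. 422.]
```

View pics/a3.png

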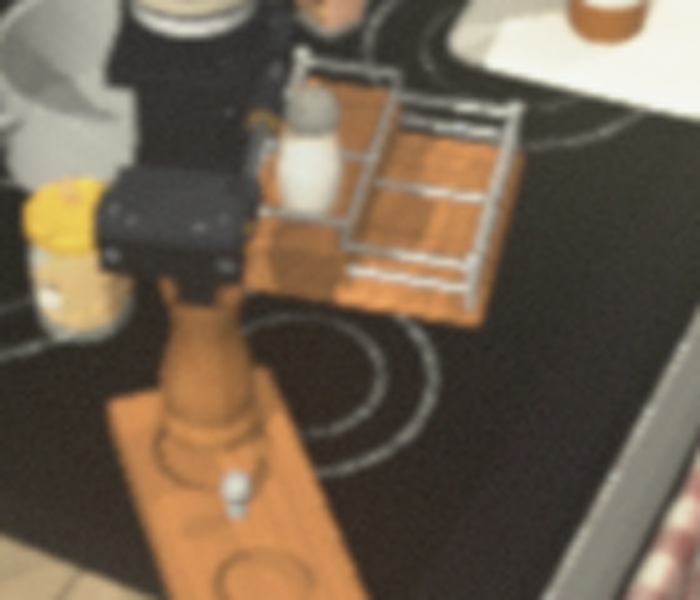

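Call:
{"api": "play_rows", "payload": {"plan": [[[0,0,-0.15,0,0,0,-1],[0,0,-0.15,0,0,0,-1],[0,0,-0.12,0,0,0,-1],[0,0,-0.1,0,0,0,-1],[0,0,-0.04,0,0,0,-1],[0,0,-0.03,0,0,0,-1],[0,0,0,0,0,0,-1]]]}}

```text
time_s: 19.35
position: [0.6044, 0.2729, 0.1367]
tcp_rot: [[0.946, 0.324, 0.001], [0.324, -0.946, 0.0], [0.001, 0.0, -1.0]]
force: [0.2, -0.2, 0.4]
opening: 0.542
```

Call:
{"api": "play_rows", "payload": {"plan": [[[0,0,-0.02,0,0,0,-1],[0,0,0,0,0,0,-1],[0,0,0,0,0,0,0.7],[0,0,0,0,0,0,0.7],[0,0,0,0,0,0,0.7],[0,0,0,0,0,0,0.7],[0,0,0.4,0,0,0,0.7],[0,0,0.6,0,0,0,0.7],[0,0,0.6,0,0,0,0.7],[0,0,0.5,0,0,0,0.7]]]}}

```text
time_s: 20.35
position: [0.6042, 0.2728, 0.2414]
tcp_rot: [[0.946, 0.324, 0.001], [0.324, -0.946, 0.0], [0.001, 0.0, -1.0]]
force: [-0.3, -0.1, 0.1]
opening: 0.848
```

Call:
{"api": "play_rows", "payload": {"plan": [[[0.08,-0.4,0,0,0,-0.037,0.7],[0.1,-0.6,0,0,0,-0.037,0.7],[0.1,-0.6,0,0,0,-0.037,0.7],[0.1,-0.6,0,0,0,-0.037,0.7],[0.1,-0.6,0,0,0,-0.037,0.7],[0.1,-0.6,0,0,0,-0.037,0.7],[0.08,-0.4,0,0,0,0,0.7],[0.02,-0.2,0,0,0,0,0.7],[0,0,0,0,0,0,0.7]]]}}

```text
time_s: 21.25
position: [0.638, 0.0716, 0.2398]
tcp_rot: [[0.933, -0.361, -0.0], [-0.361, -0.933, 0.0], [-0.0, 0.0, -1.0]]
force: [0.0, 0.7, 0.5]
opening: 0.854
```

```bash
python3 - <<'E'
from h import *
p=read_state()['position'];print(p)
im=capture('side')[:,:,::-1]; cv2.imwrite('pics/a4.png',cv2.resize(im[150:290,230:370],None,fx=4,fy=4,interpolation=cv2.INTER_CUBIC))
for nm,q in (('tcp',p),('salt top',[.638,.073,.137]),('saltbase',[.638,.073,.047])):
    print(nm,((proj('side',q)-[230,150])*4).round())
E
```

```text
[0.63797326 0.07157406 0.23977387]
tcp [250.  46.]
salt top [249. 155.]
saltbase [249. 242.]
```

View pics/a4.png

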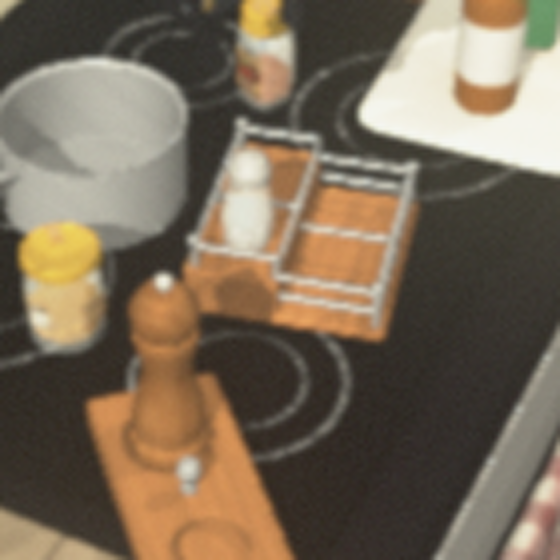

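```bash
python3 - <<'E'
from h import *
im=capture('side')[:,:,::-1]; cv2.imwrite('pics/a5.png',cv2.resize(im[20:240,180:400],None,fx=2.7,fy=2.7,interpolation=cv2.INTER_CUBIC))
s=read_state();print((proj('side',s['position'])-[180,20])*2.7,s['time_s'],s['position'])
E
```

```text
[303.19930873 382.63734544] 21.35 [0.6376061  0.07348069 0.2398724 ]
```

View pics/a5.png

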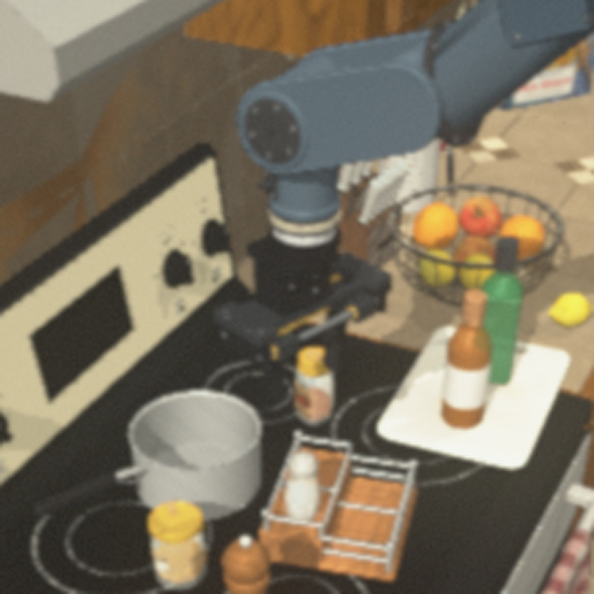

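```bash
python3 - <<'E'
from h import *
im=capture('side')[:,:,::-1]; im=np.clip(im[105:185,245:335].astype(float)*1.8,0,255).astype(np.uint8);cv2.imwrite('pics/a6.png',cv2.resize(im,None,fx=7,fy=7,interpolation=cv2.INTER_CUBIC))
s=read_state();R=s['tcp_rot'];p=s['position']
for q in (p,p+.037*R[:,1],p-.037*R[:,1],p-.07*R[:,2]): print((proj('side',q)-[245,105])*7)
E
```

```text
[330.72202418 397.44021088]
[394.09068809 364.88044691]
[265.53194961 430.9358428 ]
[331.04657673 256.06938987]
```

View pics/a6.png

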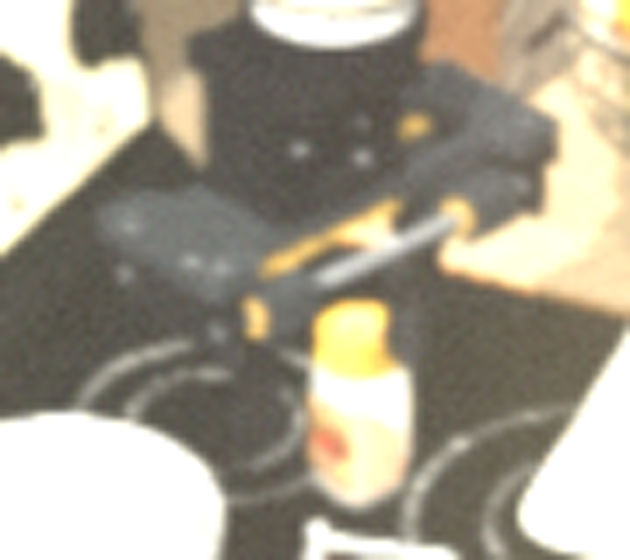

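Call:
{"api": "play_rows", "payload": {"plan": [[[0,0,-0.3,0,0,0,0.5],[0,0,-0.5,0,0,0,0.5],[0,0,-0.6,0,0,0,0.5],[0,0,-0.6,0,0,0,0.5],[0,0,-0.5,0,0,0,0.5],[0,0,-0.4,0,0,0,0.5],[0,0,0,0,0,0,-1],[0,0,0,0,0,0,-1],[0,0,0,0,0,0,-1],[0,0,0,0,0,0,-1],[0,0,0,0,0,0,-1]]]}}

```text
time_s: 22.5
position: [0.6389, 0.073, 0.0965]
tcp_rot: [[0.933, -0.36, 0.003], [-0.36, -0.933, 0.0], [0.002, -0.001, -1.0]]
force: [0.2, 1.5, 1.5]
opening: 0.404
```

Call:
{"api": "play_rows", "payload": {"plan": [[[0,0,0.2,0,0,0,-1],[0,0,0.4,0,0,0,-1],[0,0,0.5,0,0,0,-1],[0,0,0.5,0,0,0,-1],[0,0,0.2,0,0,0,-1],[0,0,0,0,0,0,-1]]]}}

```text
time_s: 23.1
position: [0.6391, 0.0726, 0.1873]
tcp_rot: [[0.933, -0.359, 0.004], [-0.359, -0.933, -0.0], [0.004, -0.001, -1.0]]
force: [0.2, -0.1, -1.0]
opening: 0.4
```

Call:
{"api": "play_rows", "payload": {"plan": [[[-0.19,0.24,0,0,0,0,-1],[-0.4,0.51,0,0,0,0,-1],[-0.4,0.51,0,0,0,0,-1],[-0.4,0.51,0,0,0,0,-1],[-0.4,0.51,0,0,0,0,-1],[-0.4,0.51,0,0,0,0,-1],[-0.4,0.51,0,0,0,0,-1],[-0.19,0.24,0,0,0,0,-1],[0.1,0.4,0,0,0,0,-1],[0.18,0.6,0,0,0,0,-1],[0.18,0.6,0,0,0,0,-1],[0.1,0.38,0,0,0,0,-1]]]}}

```text
time_s: 24.3
position: [0.5269, 0.3504, 0.1839]
tcp_rot: [[0.933, -0.359, -0.001], [-0.359, -0.933, -0.0], [-0.001, 0.0, -1.0]]
force: [0.8, -0.1, -1.0]
opening: 0.399
```

Call:
{"api": "play_rows", "payload": {"plan": [[[0,0,-0.3,0,0,0,-1],[0,0,-0.5,0,0,0,-1],[0,0,-0.5,0,0,0,-1],[0,0,-0.4,0,0,0,-1],[0,0,-0.15,0,0,0,-1],[0,0,0,0,0,0,-1]]]}}

```text
time_s: 24.9
position: [0.5257, 0.348, 0.0906]
tcp_rot: [[0.933, -0.36, -0.004], [-0.36, -0.933, -0.002], [-0.003, 0.003, -1.0]]
force: [0.2, -0.6, -1.0]
opening: 0.401
```

```bash
python3 - <<'E'
from h import *
p=read_state()['position'];print(p)
im=capture('side')[:,:,::-1]; cv2.imwrite('pics/a7.png',cv2.resize(im[200:320,230:370],None,fx=5,fy=5,interpolation=cv2.INTER_CUBIC))
for nm,q in (('tcp',p),('foot',p-[0,0,.0495]),('well',[.528,.3494,.024])):
    print(nm,((proj('side',q)-[230,200])*5).round())
E
```

```text
[0.52567357 0.34802719 0.09061652]
tcp [266. 349.]
foot [267. 408.]
well [263. 428.]
```

View pics/a7.png

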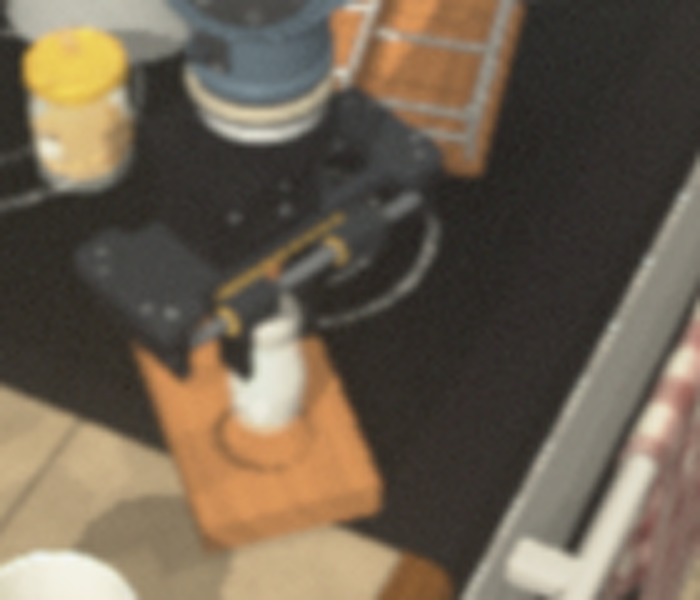

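Call:
{"api": "play_rows", "payload": {"plan": [[[0.05,0.03,-0.1,0,0,0,-1],[0,0,-0.15,0,0,0,-1],[0,0,-0.15,0,0,0,-1],[0,0,-0.1,0,0,0,-1],[0,0,-0.05,0,0,0,-1],[0,0,0,0,0,0,-1]]]}}

```text
time_s: 25.55
position: [0.529, 0.35, 0.0645]
tcp_rot: [[0.933, -0.359, -0.001], [-0.359, -0.933, -0.0], [-0.001, 0.001, -1.0]]
force: [0.5, 0.1, -0.5]
opening: 0.403
```

Call:
{"api": "play_rows", "payload": {"plan": [[[0,0,-0.03,0,0,0,-1],[0,0,-0.03,0,0,0,-1],[0,0,0,0,0,0,-1]]]}}

```text
time_s: 25.85
position: [0.5294, 0.3502, 0.062]
tcp_rot: [[0.933, -0.359, -0.0], [-0.359, -0.933, -0.0], [-0.0, 0.0, -1.0]]
force: [-0.1, 0.3, -0.5]
opening: 0.398
```

Call:
{"api": "play_rows", "payload": {"plan": [[[0,0,-0.03,0,0,0,-1],[0,0,0,0,0,0,-1],[0,0,0,0,0,0,-1]]]}}

```text
time_s: 26.15
position: [0.5298, 0.3503, 0.0614]
tcp_rot: [[0.933, -0.359, 0.001], [-0.359, -0.933, 0.0], [0.001, -0.001, -1.0]]
force: [-1.1, -0.7, 6.1]
opening: 0.402
```

Call:
{"api": "play_rows", "payload": {"plan": [[[0,0,0,0,0,0,0.25],[0,0,0,0,0,0,0.25],[0,0,0,0,0,0,0.25],[0,0,0.3,0,0,0,0.25],[0,0,0.6,0,0,0,0.25],[0,0,0.7,0,0,0,0.25],[0,0,0.8,0,0,0,0.25],[0,0,0.8,0,0,0,0.15],[0,0,0.8,0,0,0,0.15],[0,0,0.5,0,0,0,0.15],[0,0,0.1,0,0,0,0.15]]]}}

```text
time_s: 27.25
position: [0.5313, 0.3511, 0.2958]
tcp_rot: [[0.933, -0.359, 0.009], [-0.359, -0.933, 0.004], [0.007, -0.007, -1.0]]
force: [0.2, 0.3, -0.8]
opening: 0.577
```

```bash
python3 - <<'E'
from h import *
a=capture('side')[:,:,::-1][170:300,240:330]; b=capture('top')[:,:,::-1][170:280,185:285]
f=lambda a:cv2.resize(a,(390,563),interpolation=cv2.INTER_CUBIC)
cv2.imwrite('pics/a8.png',np.hstack([f(a),cv2.resize(b,(400,440),interpolation=cv2.INTER_CUBIC)[:0] if 0 else cv2.copyMakeBorder(cv2.resize(b,(400,440),interpolation=cv2.INTER_CUBIC),0,123,0,0,cv2.BORDER_CONSTANT)]))
for q in ([.604,.2726,.182],[.604,.2726,.012],[.528,.3494,.102]): print(((proj('side',q)-[240,170])*4.33).round(),((proj('top',q)-[185,170])*4).round()+[390,0])
E
```

```text
[132. 213.] [562. 150.]
[139. 395.] [587. 178.]
[183. 420.] [475. 260.]
```

View pics/a8.png

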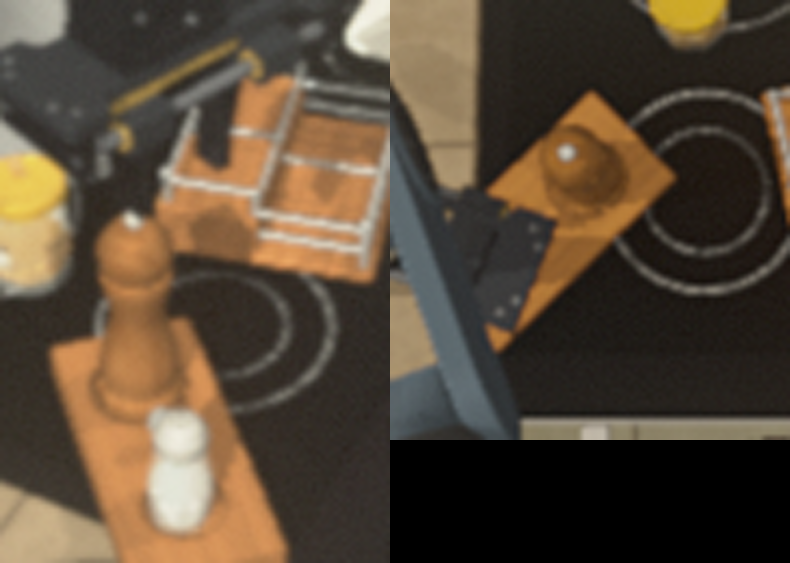

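Call:
{"api": "play_rows", "payload": {"plan": [[[0.03,-0.4,0,0,0,0,0.15],[0.03,-0.7,0,0,0,0,0.15],[0.03,-0.8,0,0,0,0.037,0.15],[0.03,-0.8,0,0,0,0.037,0.15],[0.03,-0.8,0,0,0,0.037,0.15],[0.03,-0.8,0,0,0,0.037,0.15],[0.03,-0.8,0,0,0,0.037,0.15],[0.03,-0.8,0,0,0,0.037,0.15],[0.03,-0.8,0,0,0,0,0.15],[0.03,-0.8,0,0,0,0,0.15],[0.03,-0.8,0,0,0,0,0.15],[0.03,-0.8,0,0,0,0,0.15]]]}}

```text
time_s: 28.55
position: [0.5458, -0.1059, 0.288]
tcp_rot: [[0.946, 0.324, -0.005], [0.324, -0.946, 0.002], [-0.004, -0.004, -1.0]]
force: [0.8, 0.4, 0.3]
opening: 0.573
```

Call:
{"api": "play_rows", "payload": {"plan": [[[0.04,-0.8,0,0,0,0,0.15],[0.04,-0.8,0,0,0,0,0.15],[0.03,-0.7,0,0,0,0,0.15],[0.02,-0.4,0,0,0,0,0.15],[0.02,-0.2,0,0,0,0,0.15],[0,0,0,0,0,0,0.15]]]}}

```text
time_s: 29.15
position: [0.5546, -0.2499, 0.2893]
tcp_rot: [[0.946, 0.323, -0.002], [0.323, -0.946, 0.002], [-0.001, -0.002, -1.0]]
force: [-0.0, 0.2, -0.7]
opening: 0.576
```

Call:
{"api": "play_rows", "payload": {"plan": [[[0.02,0,-0.3,0,0,0,0.15],[0,0,-0.5,0,0,0,0.15],[0,0,-0.5,0,0,0,0.15],[0,0,-0.5,0,0,0,0.15],[0,0,-0.4,0,0,0,0.15],[0,0,-0.2,0,0,0,0.15],[0,0,0,0,0,0,-1],[0,0,0,0,0,0,-1],[0,0,0,0,0,0,-1],[0,0,0,0,0,0,-1],[0,0,0,0,0,0,-1]]]}}

```text
time_s: 30.25
position: [0.5565, -0.2498, 0.1719]
tcp_rot: [[0.946, 0.324, 0.002], [0.324, -0.946, -0.0], [0.002, 0.001, -1.0]]
force: [-1.2, 1.5, 4.1]
opening: 0.336
```

Call:
{"api": "play_rows", "payload": {"plan": [[[0,0,0.1,0,0,0,-1],[0,0,0.3,0,0,0,-1],[0,0,0.4,0,0,0,-1],[0,0,0.4,0,0,0,-1],[0,0,0.4,0,0,0,-1],[0,0,0.4,0,0,0,-1],[0,0,0.3,0,0,0,-1],[0,0,0.1,0,0,0,-1],[0,0,0,0,0,0,-1]]]}}

```text
time_s: 31.15
position: [0.5558, -0.25, 0.2907]
tcp_rot: [[0.946, 0.324, 0.0], [0.324, -0.946, -0.0], [0.0, 0.001, -1.0]]
force: [0.5, 0.6, -4.2]
opening: 0.337
```

Call:
{"api": "play_rows", "payload": {"plan": [[[0.02,0.2,0,0,0,0,-1],[0.02,0.4,0,0,0,0,-1],[0.03,0.5,0,0,0,0,-1],[0.03,0.6,0,0,0,0,-1],[0.03,0.6,0,0,0,0,-1],[0.03,0.6,0,0,0,0,-1],[0.03,0.6,0,0,0,0,-1],[0.03,0.6,0,0,0,0,-1],[0.03,0.6,0,0,0,0,-1],[0.03,0.6,0,0,0,0,-1],[0,0.4,0,0,0,0,-1],[0,0.33,0,0,0,0,-1]]]}}

```text
time_s: 32.35
position: [0.5684, 0.0549, 0.2897]
tcp_rot: [[0.945, 0.326, -0.003], [0.326, -0.945, 0.001], [-0.002, -0.002, -1.0]]
force: [0.9, -0.0, -3.2]
opening: 0.336
```

Call:
{"api": "play_rows", "payload": {"plan": [[[0,0,0,0,0,0,-1],[0,0,-0.2,0,0,0,-1],[0,0,-0.3,0,0,0,-1],[0,0,-0.3,0,0,0,-1],[0,0,0,0,0,0,-1]]]}}

```text
time_s: 32.85
position: [0.5678, 0.0507, 0.2476]
tcp_rot: [[0.947, 0.322, -0.007], [0.322, -0.947, 0.0], [-0.006, -0.002, -1.0]]
force: [-1.4, 0.3, -3.5]
opening: 0.333
```

```bash
python3 - <<'E'
from h import *
p=read_state()['position'];print(p)
im=capture('side')[:,:,::-1]; cv2.imwrite('pics/a9.png',cv2.resize(im[160:250,270:350],None,fx=6,fy=6,interpolation=cv2.INTER_CUBIC))
for nm,q in (('foot',p-[0,0,.161]),('bay floor',[.572,.0515,.012])): print(nm,((proj('side',q)-[270,160])*6).round())
E
```

```text
[0.56783758 0.05066326 0.24758499]
foot [269. 261.]
bay floor [257. 363.]
```

View pics/a9.png

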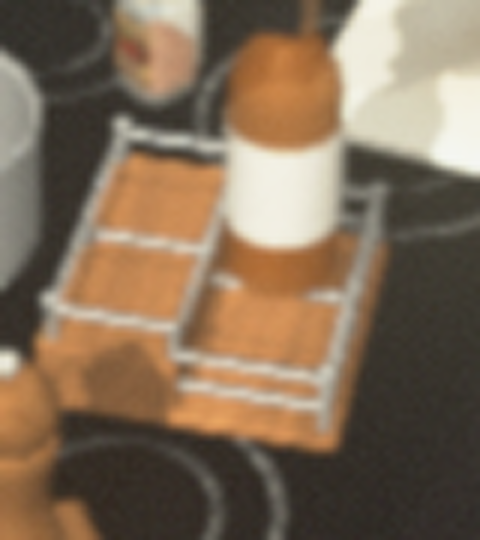

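```bash
python3 - <<'E'
from h import *
f=lambda u,v:np.array([(u+.5)/6-.5+270,(v+.5)/6-.5+160])
for n,q,z in (('fL',(325,375),.051),('fR',(380,190),.051),('kRL',(48,300),.077),('kRR',(122,125),.077)): print(n,back('side',f(*q),z).round(4))
p=read_state()['position'];im=capture('side').astype(int)
print(p)
m=(im.min(2)>150)
for z in (.07,.055,.045):
    u,v=proj('side',[*p[:2],p[2]-.161+z]); r=int(round(v)); c=np.where(m[r,300:332])[0]+300
    print(z,u.round(1),r,c.min() if len(c) else 0,c.max() if len(c) else 0)
E
```

```text
fL [0.521  0.0822]
fR [ 0.5564 -0.0767]
kRL [0.6655 0.1215]
kRR [ 0.7009 -0.034 ]
[0.56869661 0.05069719 0.2488589 ]
0.07 315.4 186 307 325
0.055 315.3 190 307 325
0.045 315.1 192 307 324
```

Call:
{"api": "play_rows", "payload": {"plan": [[[0,0,-0.2,0,0,0,-1],[0,0,-0.3,0,0,0,-1],[0,0,-0.3,0,0,0,-1],[0,0,-0.3,0,0,0,-1],[0,0,-0.2,0,0,0,-1],[0,0,-0.1,0,0,0,-1],[0,0,-0.06,0,0,0,-1],[0,0,0,0,0,0,-1]]]}}

```text
time_s: 33.75
position: [0.5702, 0.0516, 0.1776]
tcp_rot: [[0.946, 0.324, 0.0], [0.324, -0.946, -0.0], [0.0, 0.0, -1.0]]
force: [-0.3, -0.9, -3.9]
opening: 0.337
```

Call:
{"api": "play_rows", "payload": {"plan": [[[0,0,-0.05,0,0,0,-1],[0,0,-0.04,0,0,0,-1],[0,0,-0.03,0,0,0,-1],[0,0,0,0,0,0,-1]]]}}

```text
time_s: 34.15
position: [0.571, 0.0519, 0.1734]
tcp_rot: [[0.946, 0.324, 0.003], [0.324, -0.946, 0.0], [0.003, 0.001, -1.0]]
force: [-1.6, 0.8, 5.0]
opening: 0.334
```

Contact on the floor; release and lift.

Call:
{"api": "play_rows", "payload": {"plan": [[[0,0,0,0,0,0,0.15],[0,0,0,0,0,0,0.15],[0,0,0,0,0,0,0.15],[0,0,0.4,0,0,0,0.15],[0,0,0.6,0,0,0,0.15],[0,0,0.6,0,0,0,0.15],[0,0,0.6,0,0,0,0.15],[0,0,0.3,0,0,0,0.15]]]}}

```text
time_s: 34.95
position: [0.5713, 0.0515, 0.2994]
tcp_rot: [[0.946, 0.324, 0.005], [0.324, -0.946, -0.001], [0.004, 0.002, -1.0]]
force: [-0.1, 0.6, 0.4]
opening: 0.573
```

Call:
{"api": "play_rows", "payload": {"plan": [[[0,-0.4,0,0,0,0,0.15],[-0.03,-0.7,0,0,0,0,0.15],[-0.03,-0.8,0,0,0,0,0.15],[-0.03,-0.8,0,0,0,0,0.15],[-0.03,-0.8,0,0,0,0,0.15],[-0.03,-0.8,0,0,0,0,0.15],[-0.03,-0.8,0,0,0,0,0.15],[-0.03,-0.8,0,0,0,0,0.15],[-0.03,-0.8,0,0,0,0,0.15],[-0.03,-0.8,0,0,0,0,0.15],[-0.03,-0.6,0,0,0,0,0.15],[-0.02,-0.34,0,0,0,0,0.15]]]}}

```text
time_s: 36.15
position: [0.5533, -0.3732, 0.2959]
tcp_rot: [[0.947, 0.322, -0.0], [0.322, -0.947, -0.0], [-0.0, 0.0, -1.0]]
force: [-0.1, -0.2, -0.6]
opening: 0.571
```

Call:
{"api": "play_rows", "payload": {"plan": [[[0,0,-0.2,0,0,0,0.15],[0,0,-0.5,0,0,0,0.15],[0,0,-0.5,0,0,0,0.15],[0,0,-0.5,0,0,0,0.15],[0,0,-0.3,0,0,0,0.15],[0,0,-0.2,0,0,0,0.15],[0,0,0,0,0,0,-1],[0,0,0,0,0,0,-1],[0,0,0,0,0,0,-1],[0,0,0,0,0,0,-1],[0,0,0,0,0,0,-1]]]}}

```text
time_s: 37.25
position: [0.5544, -0.3701, 0.1878]
tcp_rot: [[0.946, 0.324, 0.001], [0.324, -0.946, -0.0], [0.001, 0.001, -1.0]]
force: [0.1, 2.3, 3.3]
opening: 0.332
```

Call:
{"api": "play_rows", "payload": {"plan": [[[0,0,0.1,0,0,0,-1],[0,0,0.3,0,0,0,-1],[0,0,0.4,0,0,0,-1],[0,0,0.4,0,0,0,-1],[0,0,0.4,0,0,0,-1],[0,0,0.4,0,0,0,-1],[0,0,0.3,0,0,0,-1],[0,0,0.1,0,0,0,-1],[0,0,0,0,0,0,-1]]]}}

```text
time_s: 38.15
position: [0.5537, -0.3704, 0.3064]
tcp_rot: [[0.946, 0.324, -0.0], [0.324, -0.946, -0.0], [-0.0, 0.0, -1.0]]
force: [0.8, -0.8, -5.7]
opening: 0.333
```

Call:
{"api": "play_rows", "payload": {"plan": [[[0.02,0.2,0,0,0,0,-1],[0.04,0.4,0,0,0,0,-1],[0.06,0.6,0,0,0,0,-1],[0.06,0.7,0,0,0,0,-1],[0.06,0.7,0,0,0,0,-1],[0.06,0.7,0,0,0,0,-1],[0.06,0.7,0,0,0,0,-1],[0.06,0.7,0,0,0,0,-1],[0.06,0.7,0,0,0,0,-1],[0.06,0.7,0,0,0,0,-1],[0.05,0.5,0,0,0,0,-1],[0.04,0.28,0,0,0,0,-1]]]}}

```text
time_s: 39.35
position: [0.584, -0.022, 0.3058]
tcp_rot: [[0.945, 0.327, -0.002], [0.327, -0.945, 0.002], [-0.001, -0.003, -1.0]]
force: [-0.5, -0.3, -4.1]
opening: 0.336
```

Call:
{"api": "play_rows", "payload": {"plan": [[[0,0,0,0,0,0,-1],[0,0,-0.2,0,0,0,-1],[0,0,-0.3,0,0,0,-1],[0,0,-0.3,0,0,0,-1],[0,0,-0.1,0,0,0,-1],[0,0,0,0,0,0,-1],[0,0,0,0,0,0,-1]]]}}

```text
time_s: 40.05
position: [0.5858, -0.0272, 0.2618]
tcp_rot: [[0.946, 0.323, 0.001], [0.323, -0.946, -0.0], [0.001, 0.001, -1.0]]
force: [-0.1, 0.7, -4.9]
opening: 0.333
```

```bash
python3 - <<'E'
from h import *
p=read_state()['position'];print(p)
im=capture('side')[:,:,::-1]; cv2.imwrite('pics/a10.png',cv2.resize(im[150:250,270:360],None,fx=6,fy=6,interpolation=cv2.INTER_CUBIC))
for nm,q in (('foot',p-[0,0,.178]),('vin top',[.571,.052,.207])): print(nm,((proj('side',q)-[270,150])*6).round())
E
```

```text
[ 0.58583493 -0.02720473  0.26176055]
foot [298. 235.]
vin top [271. 137.]
```

View pics/a10.png

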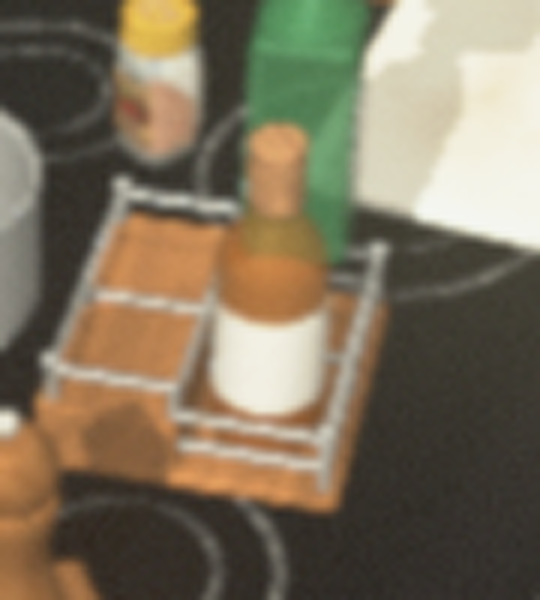

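Call:
{"api": "play_rows", "payload": {"plan": [[[0,0,-0.2,0,0,0,-1],[0,0,-0.3,0,0,0,-1],[0,0,-0.3,0,0,0,-1],[0,0,-0.3,0,0,0,-1],[0,0,-0.2,0,0,0,-1],[0,0,-0.08,0,0,0,-1],[0,0,-0.02,0,0,0,-1],[0,0,0,0,0,0,-1]]]}}

```text
time_s: 40.9
position: [0.586, -0.0264, 0.192]
tcp_rot: [[0.946, 0.324, 0.001], [0.324, -0.946, -0.0], [0.001, 0.001, -1.0]]
force: [0.5, 0.3, -4.8]
opening: 0.335
```

Call:
{"api": "play_rows", "payload": {"plan": [[[0,0,-0.04,0,0,0,-1],[0,0,-0.02,0,0,0,-1],[0,0,0,0,0,0,-1]]]}}

```text
time_s: 41.2
position: [0.5859, -0.0264, 0.1893]
tcp_rot: [[0.946, 0.324, 0.001], [0.324, -0.946, -0.0], [0.001, 0.001, -1.0]]
force: [-0.3, -0.2, -1.2]
opening: 0.334
```

Touching down; release, lift, and retreat toward the robot's right.

Call:
{"api": "play_rows", "payload": {"plan": [[[0,0,-0.03,0,0,0,-1],[0,0,0,0,0,0,0.15],[0,0,0,0,0,0,0.15],[0,0,0,0,0,0,0.15],[0,0,0.4,0,0,0,0.15],[0,0,0.6,0,0,0,0.15],[0,0,0.6,0,0,0,0.15],[0,0,0.6,0,0,0,0.15],[-0.3,-0.5,0,0,0,0,0.15],[-0.4,-0.7,0,0,0,0,0.15],[-0.4,-0.7,0,0,0,0,0.15],[-0.4,-0.7,0,0,0,0,0.15]]]}}

```text
time_s: 42.4
position: [0.5098, -0.1574, 0.2972]
tcp_rot: [[0.946, 0.325, 0.001], [0.325, -0.946, -0.001], [0.0, 0.001, -1.0]]
force: [0.8, -1.1, 0.2]
opening: 0.578
```

Call:
{"api": "play_rows", "payload": {"plan": [[[-0.4,-0.7,0,0,0,0,0.15],[-0.4,-0.7,0,0,0,0,0.15],[-0.4,-0.7,0,0,0,0,0.15],[-0.4,-0.7,0,0,0,0,0.15],[-0.4,-0.7,0,0,0,0,0.15],[-0.4,-0.7,0,0,0,0,0.15],[-0.4,-0.7,0,0,0,0,0.15],[-0.4,-0.7,0,0,0,0,0.15],[-0.2,-0.4,0,0,0,0,0.15],[0,0,0,0,0,0,0.15],[0,0,0,0,0,0,0.15]]]}}

```text
time_s: 43.5
position: [0.3402, -0.4562, 0.2967]
tcp_rot: [[0.947, 0.323, 0.0], [0.323, -0.947, 0.001], [0.0, -0.001, -1.0]]
force: [0.1, 0.7, 0.4]
opening: 0.574
```

```bash
python3 - <<'E'
from h import *
p=read_state()['position'];print(p)
im=capture('side')[:,:,::-1]; t=capture('top')[:,:,::-1]
a=cv2.resize(im[140:300,240:360],(420,560),interpolation=cv2.INTER_CUBIC); b=cv2.resize(t[165:275,200:350],(380,279),interpolation=cv2.INTER_CUBIC)
cv2.imwrite('pics/a11.png',np.hstack([a,cv2.copyMakeBorder(b,0,281,0,0,cv2.BORDER_CONSTANT)]))
for q in ([.586,-.0264,.227],[.571,.052,.207],[.604,.2726,.182],[.528,.3494,.102]): print(((proj('side',q)-[240,140])*3.5).round(),((proj('top',q)-[200,165])*2.533).round()+[420,0])
E
```

```text
[ 0.34018067 -0.45617919  0.29670644]
[285.  46.] [750. 117.]
[263. 115.] [680. 132.]
[106. 277.] [491. 107.]
[148. 444.] [436. 177.]
```

View pics/a11.png

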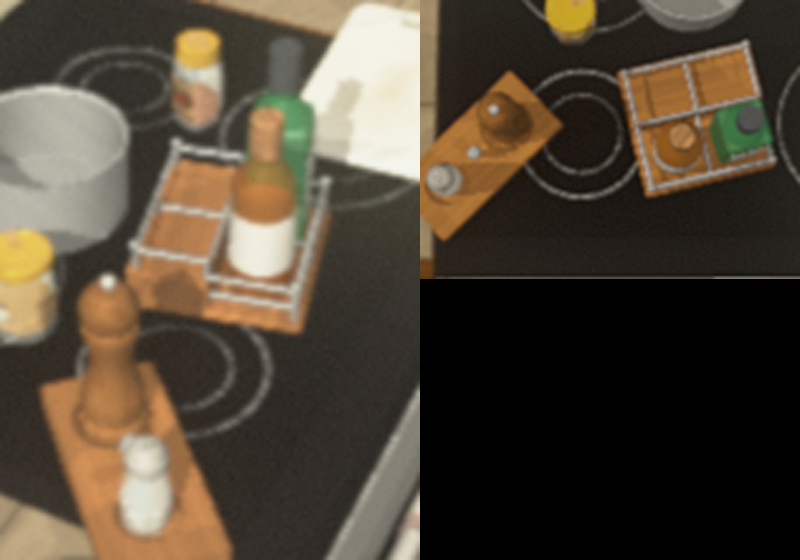

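```bash
python3 -c "
from rig import *
print(hand_in())"
```

```text
the job is handed in; nothing more can be done
None
```

The job is done and handed in at about 43.6 s of the 128 s allowed. I stood both bottles on the board, put the mill in the wide well and the salt shaker in the narrow one. Then I returned the vinegar to the front-left bay and the oil to the front-right bay, where each had started.

- **Final pictures:** in the side and top views, all four items stand upright. Their tops are within about 1–2 image pixels of where they should be when fully down. The honey jar and spice jar look untouched. The mug was outside the last pictures, but the arm never went near it.
- **Forces:** the highest reading between moves was about 6 N, when the salt shaker touched the bottom of its well.
- **Disagreements:** the salt shaker was gripped at about 35 mm wide instead of its 44 mm body, so probably at its narrower top, but it held and seated. One picture suggested the vinegar bottle hung a few millimetres off-centre over its bay, still within the clearance. It went in cleanly.

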